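# Clamp a spice jar in the one-handed opening board

### The job

The lid of the spice jar is stuck and its owner has only one good hand: stand the jar upright on the opening board, in front of the V of the fixed jaw, let go of it, then push the free end of the swing arm until the jar sits fully home in the V and the arm's sprung pad grips it firmly there by itself. The pad must stay springy, so do not force it until it is pressed right in, and leave the other things where they are.

Things in the scene. Friction and masses are not known exactly. Their poses are not given: they have to be found in the camera images.
- board: Beech opening board, 240 (x) x 280 (y) x 22 mm thick with its rubber feet, fixed to the worktop. Origin: centre of its underside; x points away from the robot at yaw 0, y to the left; top face at z = 22 mm. The V jaw is screwed down on its far half, the swing arm's pivot on its left end. A wooden corner guard 15 mm high stands at its far right corner.
- v_line (a point): Point of the board (x 38, y 10, z 22 mm) on the axis of the aluminium V jaw: two rubber-faced cheeks at 120 degrees, mouth 60 mm wide toward board -x, axis along board x, top 40 mm above the board. The jaw was screwed down somewhere along its slots and is NOT measured: a jar seated in it has its axis up to 14 mm nearer or farther in board x than this point.
- pivot (a point): Foot of the swing arm's fixed pivot stud, on the board's top at board x 0, y 110 mm; stud and wing nut rise 60 mm. The pivot has stiff friction: about 2.7 N at the knob moves the bare arm, about 0.5 N more while it slides the jar, and the arm stays where it is left, holding up to about 6 N on the jar after the push is taken away.
- clamp_arm (a joint): Angle of the steel swing arm about its upright pivot (rad). 0: straight across the board, from the pivot along board -y. Positive: free end swung out toward board -x, open (limit 0.95). Pushing the free end toward board +x closes it (counter-clockwise seen from above); limit -0.3. The bar is 10 mm thick and lies 16 to 36 mm above the board.
- clamp_knob (a point): Middle of the black round knob on the arm's free end, 222 mm from the pivot axis; diameter 24 mm, from 44 to 87 mm above the board's top, this point 65 mm above it. It can be pushed from its open side or pinched.
- clamp_pad: Rubber-faced sprung pad on the arm's closing side, 40 mm wide, 5 to 43 mm above the board, centred 100 mm from the pivot. Origin on the bar's centre line; pad face 18 mm from it along +x (closing direction). It yields 1 mm per 3.5 N and is pressed right in at 5 mm, about 17 N. A push at the knob beyond the friction acts 2.2 times as strongly on the jar.
- spice_jar: The jar to clamp: a cylindrical spice jar with a black cap, diameter 41 mm, height 105 mm, 0.09 to 0.15 kg, standing on the worktop. Origin: centre of its underside, z up. Clamped with 4 to 6 N it is held firmly enough for its lid to be turned.
- tomato_tin: Bystander: short tin, diameter 75 mm, height 58 mm. Origin: centre of its underside.
- garlic: Bystander: garlic bulb, 56 mm. Origin: its underside.
- lemon: Bystander: lemon, 71 x 53 x 51 mm. Origin: its underside.
- onion: Bystander: onion, 84 mm. Origin: its underside.
- tumbler: Bystander: glass tumbler, diameter 80 mm, height 91 mm. Origin: centre of its underside.
- teaspoon: Bystander: teaspoon, 130 mm long. Origin: its underside, middle.
Not all that is in view belongs to the job. Leave any orange or pink look-alike of the spice_jar alone.

How it is judged:
By the outcome, as a careful person would: the job done as asked, in the order asked, and still so for the second after the job is handed in, with the robot touching nothing.
It also fails if it takes over 64 s, if anything falls off the work surface, if the arm or the gripper's body presses on something with over 40 N, if the wrist force passes 120 N, or if a joint passes its speed limit or range.

### The arm

A 6-joint arm with a two-finger parallel gripper is mounted at the origin on a cart in front of the work surface, level with it; the furniture and walls round the work are solid. World frame = base frame: x ahead of the robot, y to its left, z up, the work surface at z = 0. Lengths are in m, angles in degrees, forces in N, time in s.
With the tool pointing down it reaches from about 0.35 to 0.875 m from the base axis. Payload 4.2 kg.
Tool frame: the origin (TCP) lies at the centre of the arm's flange, where the gripper is bolted on; the fingertips stand 182 mm ahead of it and the grasp point (between the pads) lies 164 mm ahead of it (r.nose_length is the distance from the TCP to the fingertips, in m); z points along the fingers, y is the line along which they close (so a half turn about z gives the same grasp; the last joint's range is limited). The gripper opens to 87 mm and grips with 3 to 60 N. Pads are 19 mm wide; open, the fingers measure 117 mm over their backs; the gripper's body (75 mm by 190 mm) begins 51 mm behind the grasp point.
Start: joints at [88.786, 22.042, 0.453, 0, -68.411, -14.817], TCP at [0.173, 0.601, 0.405] pointing down, gripper open.
Joint ranges: [-179.83, 179.83], [-69.29, 118.12], [-61.27, 80.66], [-181.25, 117.63], [-171.15, -9.14], [-177.46, 177.46]. Speed limits (degrees/s): [159.86, 159.86, 180, 180, 180, 180].

### API

Orientations are given as a 3x3 rotation matrix whose columns are the frame's x, y, z axes.
In Python, from station import r, vision gives the robot as it stands. The module is installed in compiled form; this text tells all that it offers.
- The arm moves only by the shell command python3 -m creep 'ROWS'. ROWS is JSON, a list of rows, each a list of 7 numbers: the opening, from -1 (shut) to 1 (fully open), then the shift along the tool's x, y, z in mm, then the turn, a rotation vector about the tool's x, y, z in degrees. A call has 1 to 8 rows; each row is the pose to reach, as a shift and turn from the pose commanded when the call began, along the tool's axes at that moment; what a row does not reach only later rows make up. A row lasts 1/12 s, in which the tool goes at most 41.7 mm and 7.16 degrees, less where a joint would pass 70% of its speed; a pose out of reach is approached as far as the arm can. A call with a gripper value outside its range is refused whole. The fingers move at their own pace and stop on an object; the grip force is fixed at half the most. Time passes only in rows, so rows that repeat a pose let the fingers close. It gives the time, the measured TCP pose, the force, the opening and the grip force at its end, in the units of the state.
- r.sense(): the state, without advancing time (a new reading comes with each control period).
- vision.capture(name): name is "side" or "top"; returns (picture, depth): 480x640x3 uint8, red, green, blue; 480x640 float32, m along the optical axis (not along the pixel's ray), 0 where there is no reading.
- vision.camera_model(name): a dict with "vertical_fov" (degrees; the focal length in pixels is half the picture's height over the tangent of half this angle, whatever the lens; pixels are square), "cx", "cy" (the principal point, pixels), "distortion" ([k1, k2, p1, p2, k3] as OpenCV has them; the pictures are not rectified), "extrinsics" (4x4, takes a point from camera to world coordinates). Camera axes: x right, y down, z forward; pixel columns grow to the right and rows downward; lengths in m; the calibration is good to about 2 mm. A picture is of the moment at which its call begins. camera_model takes no time and is no camera call.
- r.finish_job(): hands the job in; it is judged then, once.
Trained networks look in the newest picture that a camera, given by its name, has taken for a name from the list of things; names that differ only in an ending like _2 or _b are one class to them, and where a whole thing is asked for, a point or a joint stands for the part that bears it (a point fixed in the world has none). Each returns a list of dicts, best first, with "conf" (0 to 1); they miss things now and then, are a little off and sometimes report something else, mostly with a low value. They report only what shows in the picture. A call takes as long as a camera call. They do not tell look-alikes from the thing itself.
- vision.find_in(camera, thing): "uv" ([column, row] in pixels, amid what is visible of it).
- vision.cut_out(camera, thing): "region" (480x640 bool, what is visible of it) and "uv" ([column, row] in pixels, amid what is visible of it).
The state is a dict: "time_s": time; "joints": joint angles; "joint_velocities": joint speeds; "effort": joint torques, N m; "tcp_pos": TCP position; "ee_rot": TCP orientation; "wrist_force": force on the tool from outside, world axes, zero at the start; "moment": the same for the moment, N m; "gripper_width": opening from 0.0 (shut) to 1.0 (fully open); "gripper_force": force on a finger pad.
Only numpy, scipy, OpenCV 4.12 (cv2) and the standard library are available. Lean on these libraries where they do the work, as an engineer would, in place of code of your own. Each camera call takes 0.05 s, during which the arm holds its last target. There are 200 camera calls.

## Working session

There is one attempt and no reset: what is moved stays moved. The work goes in short steps, Python scripts to look and compute and a shell command to move; the robot and the scene stay as the last step left them, time stands still between calls to the robot, and variables do not carry over. Pictures are saved under pics/ and viewed, at most 10 in all, crops included, and the job is handed in when it is done.

```bash
mkdir -p pics
cat > h.py <<'E'
import numpy as np, cv2
from station import r, vision
def K(n):
    m=vision.camera_model(n); f=240/np.tan(np.radians(m["vertical_fov"])/2)
    return np.array([[f,0,m["cx"]],[0,f,m["cy"]],[0,0,1.]]),np.array(m["distortion"],float),np.array(m["extrinsics"])
def pts(n,uv,d):
    k,D,E=K(n); uv=np.atleast_2d(np.array(uv,float)); p=cv2.undistortPoints(uv[:,None],k,D)[:,0]
    P=np.c_[p,np.ones(len(p))]*np.atleast_1d(d)[:,None]
    return P@E[:3,:3].T+E[:3,3]
def onplane(n,uv,z):
    E=K(n)[2]; P=pts(n,uv,1.0 if np.ndim(uv)==1 else np.ones(len(uv))); o=E[:3,3]; v=P-o
    return o+v*((z-o[2])/v[:,2])[:,None]
def proj(n,P):
    k,D,E=K(n); R=E[:3,:3].T; return cv2.projectPoints(np.atleast_2d(np.array(P,float)),cv2.Rodrigues(R)[0],-R@E[:3,3],k,D)[0][:,0]
def cloud(n,dep,mask=None):
    m=(dep>0) if mask is None else (mask&(dep>0)); v,u=np.nonzero(m); return pts(n,np.c_[u,v],dep[m])
def save(img,name): cv2.imwrite("pics/"+name,img[:,:,::-1])
E
python3 - <<'E'
from h import *
ims={}
for n in("side","top"):
    p,d=vision.capture(n); save(p,n+"0.png"); np.savez(n+"0.npz",p=p,d=d)
    print(n,K(n)[2][:3,3].round(3), K(n)[2][:3,2].round(2))
    for t in("spice_jar","board","clamp_knob","clamp_pad","clamp_arm"):
        for q in vision.cut_out(n,t)[:4]:
            c=cloud(n,d,q["region"]); print(t,round(q["conf"],2),np.round(q["uv"]),len(c),np.median(c,0).round(3) if len(c) else"",np.percentile(c,98,axis=0).round(3) if len(c) else "",np.percentile(c,2,axis=0).round(3)if len(c) else "")
s=r.sense(); print(s["tcp_pos"],s["ee_rot"],s["time_s"])
E
```

```text
side [0.397 1.502 0.626] [ 0.14 -0.92 -0.37]
spice_jar 0.94 [298. 267.] 618 [0.624 0.271 0.064] [0.643 0.278 0.105] [0.605 0.246 0.005]
spice_jar 0.88 [370. 314.] 1037 [0.438 0.488 0.06 ] [0.459 0.495 0.105] [0.419 0.373 0.003]
spice_jar 0.83 [309. 303.] 888 [0.564 0.451 0.063] [0.585 0.458 0.105] [0.546 0.423 0.008]
spice_jar 0.55 [329. 255.] 3306 [0.56  0.095 0.021] [0.714 0.194 0.086] [ 0.461 -0.094  0.006]
board 0.65 [331. 256.] 3194 [0.561 0.094 0.021] [0.714 0.193 0.083] [ 0.463 -0.094  0.007]
clamp_knob 0.75 [335. 247.] 837 [0.548 0.075 0.052] [0.617 0.169 0.103] [ 0.458 -0.03   0.019]
clamp_pad 0.56 [336. 243.] 64 [0.55  0.072 0.057] [0.567 0.096 0.064] [0.527 0.053 0.033]
clamp_arm 0.8 [335. 245.] 780 [0.545 0.074 0.052] [0.615 0.169 0.104] [ 0.458 -0.021  0.029]
clamp_arm 0.66 [333. 245.] 48 [0.555 0.072 0.059] [0.567 0.094 0.064] [0.538 0.054 0.044]
top [0.554 0.113 1.111] [ 0.05  0.01 -1.  ]
spice_jar 0.78 [164. 309.] 472 [0.442 0.461 0.101] [0.459 0.486 0.108] [0.423 0.451 0.017]
spice_jar 0.75 [177. 256.] 436 [0.567 0.424 0.102] [0.586 0.451 0.108] [0.548 0.414 0.015]
spice_jar 0.63 [260. 230.] 308 [0.623 0.25  0.104] [0.643 0.27  0.108] [0.606 0.234 0.043]
board 0.91 [348. 251.] 10751 [0.584 0.043 0.021] [0.711 0.179 0.063] [ 0.474 -0.091  0.017]
clamp_knob 0.83 [341. 270.] 773 [0.541 0.065 0.058] [0.616 0.16  0.108] [ 0.459 -0.029  0.018]
clamp_arm 0.96 [337. 268.] 793 [0.546 0.07  0.058] [0.619 0.163 0.108] [ 0.462 -0.026  0.02 ]
[0.17255039 0.60067095 0.4047265 ] [[ 9.61113800e-01 -2.76152607e-01 -4.26772117e-05]
 [-2.76152609e-01 -9.61113799e-01 -4.22671366e-05]
 [-2.93454771e-05  5.24089516e-05 -9.99999998e-01]] 0.6
```

Run:
```python
from h import *
s=np.load("side0.npz")["p"];t=np.load("top0.npz")["p"]
a=cv2.resize(s[200:360,240:420],None,fx=2.2,fy=2.2,interpolation=3)
b=cv2.resize(t[210:350,130:290],None,fx=2.5,fy=2.5,interpolation=3)
h=max(a.shape[0],b.shape[0]); pad=lambda i:np.vstack([i,np.zeros((h-i.shape[0],i.shape[1],3),np.uint8)])
o=np.hstack([pad(a),pad(b)]); print(o.shape); save(o,"crop1.png")
```

```text
(352, 796, 3)
```

View pics/top0.png

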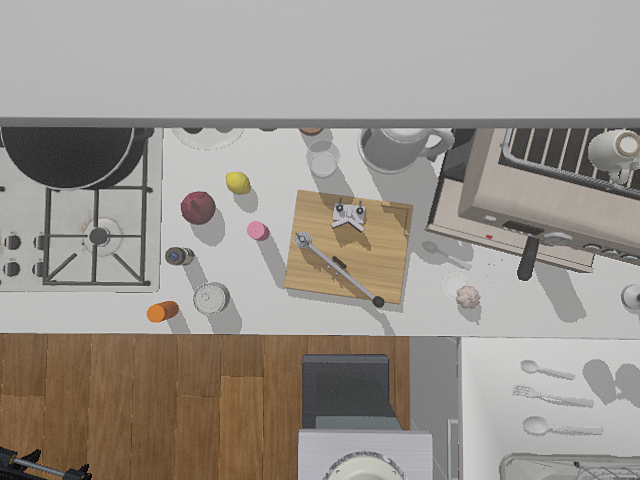

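View pics/crop1.png

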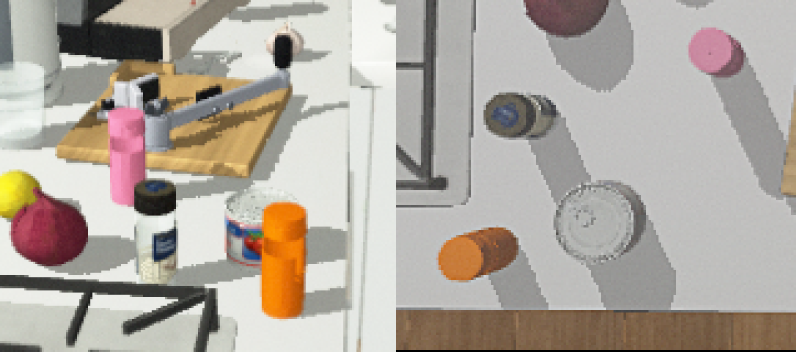

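View pics/side0.png

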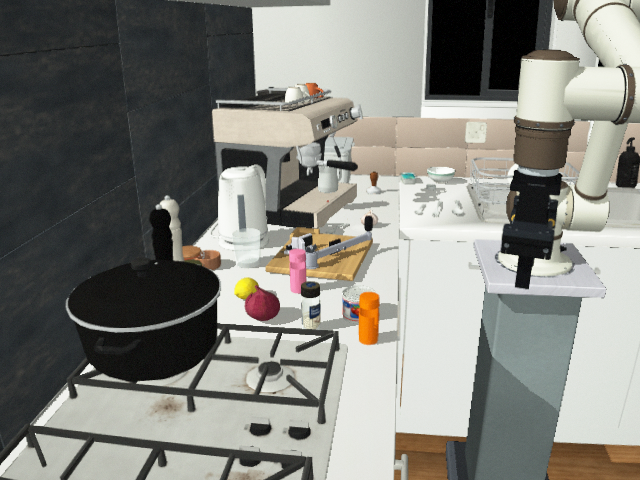

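The candidates in the top image are clear glass with a black cap at (177,256), orange at (164,309) and pink at (260,230). The enlarged crop shows that only the first has a black cap, so that is the spice jar. Next I'll measure the board, knob, jaw and jar.

Run:
```python
from h import *
S=np.load("side0.npz");T=np.load("top0.npz")
k,D,E=K("top")
P=np.zeros((480,640,3)); d=T["d"]; v,u=np.nonzero(d>0); P[v,u]=pts("top",np.c_[u,v],d[v,u])
# board: z 18..27 in wood region
roi=np.zeros((480,640),bool); roi[180:312,278:420]=1
m=roi&(abs(P[...,2]-.021)<.005)
hsv=cv2.cvtColor(T["p"],cv2.COLOR_RGB2HSV); wood=roi&(hsv[...,1]>70)&(hsv[...,0]>8)&(hsv[...,0]<28)
print("z med wood",np.median(P[wood][:,2]))
vv,uu=np.nonzero(wood); W=onplane("top",np.c_[uu,vv].astype(float),.022)[:,:2]
rect=cv2.minAreaRect(W.astype(np.float32)*1000); print("rect",rect)
# jar
for nm,lo in(("top",None),):
    for (cu,cv_) in ((177,256),):
        b=np.zeros_like(roi); b[cv_-22:cv_+22,cu-22:cu+22]=1
        q=P[b&(P[...,2]>.097)&(P[...,2]<.115)]
        print("jar top",len(q),q.mean(0),q.min(0),q.max(0), cv2.minEnclosingCircle((q[:,:2]*1000).astype(np.float32)))
k2=cloud("side",S["d"]); q=k2[(abs(k2[:,0]-.567)<.03)&(abs(k2[:,1]-.44)<.04)&(k2[:,2]>.075)&(k2[:,2]<.12)]
print("side cap",len(q),q.mean(0),q.min(0),q.max(0))
q=P[roi&(P[...,2]>.095)&(P[...,2]<.125)]; print("knob top",len(q),q.mean(0),q.min(0),q.max(0))
q=P[roi&(P[...,2]>.072)&(P[...,2]<.092)]; print("60mm things",len(q))
n,l=cv2.connectedComponents((roi&(P[...,2]>.055)&(P[...,2]<.09)).astype(np.uint8))
for i in range(1,n):
    q=P[l==i]
    if len(q)>8: print(len(q),q.mean(0).round(4),q.min(0).round(3),q.max(0).round(3))
q=P[(P[...,2]>.2)];print("high",len(q)); 
for r0 in(60,100,120): print(P[r0,100:600:120].round(3).tolist())
for t in("tomato_tin","onion","lemon","garlic","tumbler"):
    for z in vision.cut_out("top",t)[:1]:
        c=P[z["region"]&(d>0)]; print(t,z["conf"],np.median(c,0).round(3),c[:,:2].min(0).round(3),c[:,:2].max(0).round(3))
big=cv2.resize(T["p"][180:315,275:420],None,fx=4,fy=4,interpolation=3); save(big,"board.png")
```

```text
z med wood 0.02128967970169704
rect ((594.022216796875, 42.1304931640625), (277.95538330078125, 237.62582397460938), 82.29336547851562)
jar top 266 [0.56670053 0.43326407 0.10429975] [0.54822134 0.41434462 0.09821153] [0.58597775 0.45382245 0.1104171 ] ((567.0397338867188, 434.0649719238281), 20.558536529541016)
side cap 344 [0.56457939 0.44540693 0.09444077] [0.54569924 0.413474   0.07501276] [0.58540708 0.46154515 0.10594303]
knob top 94 [ 0.46832042 -0.01891926  0.10512188] [ 0.45645893 -0.0295538   0.09589843] [ 0.47880541 -0.00813803  0.11090305]
60mm things 51
215 [0.6493 0.0454 0.0604] [0.627 0.01  0.055] [0.678 0.084 0.066]
474 [0.5558 0.0881 0.061 ] [ 0.462 -0.021  0.055] [0.622 0.168 0.09 ]
63 [0.5553 0.0659 0.0632] [0.541 0.05  0.057] [0.569 0.082 0.068]
high 105693
[[0.727, 0.303, 0.726], [0.727, 0.199, 0.727], [0.727, 0.096, 0.728], [0.727, -0.006, 0.728], [0.726, -0.106, 0.729]]
[[0.692, 0.301, 0.728], [0.692, 0.198, 0.728], [0.693, 0.096, 0.727], [0.693, -0.006, 0.727], [0.692, -0.106, 0.727]]
[[0.677, 0.304, 0.72], [0.676, 0.199, 0.723], [0.676, 0.095, 0.726], [0.676, -0.007, 0.724], [0.676, -0.108, 0.723]]
tomato_tin 0.86 [0.47  0.362 0.054] [0.425 0.328] [0.505 0.403]
onion 0.85 [0.679 0.395 0.053] [0.643 0.362] [0.722 0.448]
lemon 0.78 [0.74  0.306 0.043] [0.716 0.28 ] [0.769 0.337]
garlic 0.68 [0.553 0.068 0.062] [0.527 0.052] [0.567 0.093]
tumbler 0.58 [0.803 0.106 0.02 ] [0.753 0.061] [0.856 0.148]
```

View pics/board.png

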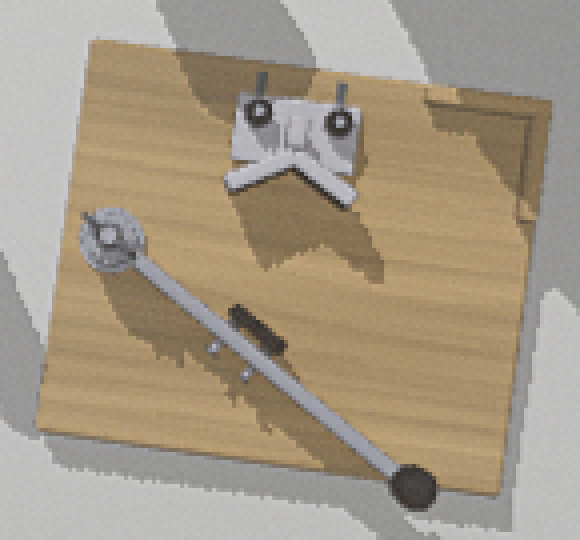

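The board fit is good: 278×238 mm, yaw −7.7°, and the knob is 221 mm from the computed pivot. To find the jaw position I'll make a rectified view of the jaw top at z = 62 mm.

```bash
cat >> h.py <<'E'
C=np.array([.594,.0421]); A=np.radians(-7.71); BX=np.array([np.cos(A),np.sin(A)]); BY=np.array([-BX[1],BX[0]])
def b2w(x,y,z=22): return np.r_[C+(x*BX+y*BY)/1000,z/1000]
def w2b(p): p=np.atleast_2d(p); q=p[:,:2]-C; return np.c_[q@BX,q@BY]*1000
def rect(img,x0,x1,y0,y1,z,s,cam="top"):  # board-frame ortho view, +x up, +y left
    H=np.array([[b2w(x,y,z) for y in np.arange(y1,y0,-1/s)] for x in np.arange(x1,x0,-1/s)])
    uv=proj(cam,H.reshape(-1,3)).reshape(H.shape[0],H.shape[1],2).astype(np.float32)
    return cv2.remap(img,uv[...,0].copy(),uv[...,1].copy(),cv2.INTER_CUBIC)
E
python3 - <<'E'
from h import *
T=np.load("top0.npz")["p"]
im=rect(T,20,90,-40,60,62,6)
for x in range(20,91,10): cv2.line(im,(0,(90-x)*6),(600,(90-x)*6),(255,0,0),1)
for y in range(-40,61,10): cv2.line(im,((60-y)*6,0),((60-y)*6,420),(0,0,255),1)
save(im,"v.png"); print(b2w(38,10),b2w(0,110),w2b([[.4683,-.0189]]),proj("top",[b2w(0,110,82)]))
E
```

```text
[0.63299806 0.04691155 0.022     ] [0.60875751 0.15110558 0.022     ] [[-116.37993912  -77.312352  ]] [[301.74351044 238.02494672]]
```

View pics/v.png

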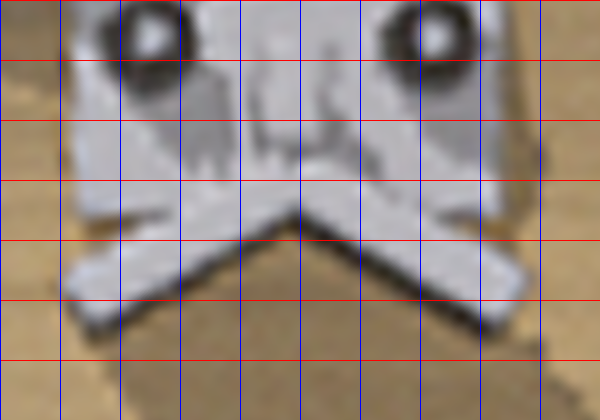

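The jaw's rubber vertex is at board x≈51 and its axis at y≈10.5, so a seated jar has its axis at x≈27, within the 24–52 allowed. I'll stand the jar at board (15, 10.5). Now moving above the jar.

```bash
python3 -m creep '[[1,60,7,10,0,0,0],[1,120,14,20,0,0,0],[1,180,21,30,0,0,0],[1,240,28,40,0,0,0],[1,300,36,50,0,0,0],[1,360,43,60,0,0,0],[1,425,51,70,0,0,0],[1,425,51,70,0,0,0]]'
```

```text
time_s: 1.52
tcp_pos: [0.4774, 0.472, 0.3505]
ee_rot: [[0.961, -0.276, 0.0], [-0.276, -0.961, 0.0], [0.0, -0.0, -1.0]]
wrist_force: [0.0, 0.8, -0.4]
gripper_width: 1.0
gripper_force: 0.0
```

```bash
cat > tgt.py <<'E'
import sys
from h import *
s=r.sense(); R=np.array(s["ee_rot"]); p=np.array(s["tcp_pos"])
print("t",s["time_s"],"tcp",p.round(4),"F",np.round(s["wrist_force"],2),"w",round(s["gripper_width"],3),"gf",round(s["gripper_force"],1),"yaw",np.degrees(np.arctan2(R[1,0],R[0,0])).round(2))
if len(sys.argv)>3:
    q=np.array(list(map(float,sys.argv[1:4]))); print("tool mm",((q-p)@R*1000).round(1))
E
python3 tgt.py .567 .434 .242
```

```text
t 1.5167 tcp [0.4774 0.472  0.3505] F [ 0.    0.8  -0.36] w 1.0 gf 0.0 yaw -16.02
tool mm [ 96.6  11.8 108.5]
```

```bash
python3 -m creep '[[1,30,4,0,0,0,0],[1,60,8,0,0,0,0],[1,80,10,0,0,0,0],[1,80,10,0,0,0,0],[1,80,10,0,0,0,0]]' >/dev/null; python3 tgt.py .567 .434 .242
```

```text
t 1.9333 tcp [0.5508 0.4405 0.35  ] F [-0.62 -0.34 -0.42] w 1.003 gf 0.0 yaw -16.16
tool mm [ 17.4   1.7 108. ]
```

```bash
python3 -m creep '[[1,9,1,0,0,0,0],[1,17,2,15,0,0,0],[1,17,2,30,0,0,0],[1,17,2,30,0,0,0],[1,17,2,30,0,0,0]]' >/dev/null; python3 tgt.py .567 .434 .242
```

```text
t 2.35 tcp [0.565  0.4351 0.3201] F [ 0.45 -0.38  0.61] w 1.003 gf 0.0 yaw -15.96
tool mm [ 2.3  0.3 78.1]
```

```bash
python3 -m creep '[[1,2,0,20,0,0,0],[1,2,0,40,0,0,0],[1,2,0,60,0,0,0],[1,2,0,78,0,0,0],[1,2,0,78,0,0,0],[1,2,0,78,0,0,0]]' >/dev/null; python3 tgt.py .567 .434 .242
```

```text
t 2.85 tcp [0.5673 0.4347 0.2431] F [0.76 0.03 0.4 ] w 0.999 gf 0.0 yaw -15.96
tool mm [-0.1  0.8  1.1]
```

```bash
python3 -m creep '[[0,0,0,0,0,0,0],[-0.5,0,0,0,0,0,0],[-1,0,0,0,0,0,0],[-1,0,0,0,0,0,0],[-1,0,0,0,0,0,0],[-1,0,0,0,0,0,0],[-1,0,0,0,0,0,0],[-1,0,0,0,0,0,0]]'; python3 tgt.py .567 .434 .242
```

```text
time_s: 3.52
tcp_pos: [0.5675, 0.4341, 0.2427]
ee_rot: [[0.961, -0.276, -0.0], [-0.276, -0.961, -0.0], [-0.0, 0.0, -1.0]]
wrist_force: [-0.8, 0.5, -0.1]
gripper_width: 0.478
gripper_force: 0.1
t 3.5167 tcp [0.5675 0.4341 0.2427] F [-0.76  0.46 -0.11] w 0.478 gf 0.1 yaw -16.03
tool mm [-0.5  0.2  0.7]
```

```bash
python3 -m creep '[[-1,0,0,0,0,0,0],[-1,0,0,0,0,0,0],[-1,0,0,0,0,0,0],[-1,0,0,-10,0,0,0],[-1,0,0,-40,0,0,0],[-1,0,0,-80,0,0,0],[-1,0,0,-80,0,0,0],[-1,0,0,-80,0,0,0]]' | tail -3; python3 tgt.py .6103 .0505 .33; python3 -c "
from h import *; print(b2w(15,10.5))"
```

```text
wrist_force: [-0.6, -1.0, -1.5]
gripper_width: 0.459
gripper_force: 30.0
t 4.1833 tcp [0.568  0.4345 0.3273] F [-0.58 -0.97 -1.49] w 0.459 gf 30.0 yaw -16.01
tool mm [146.6 357.4  -4.7]
[0.61027307 0.05049269 0.022     ]
```

```bash
python3 -m creep '[[-1,5,10,-25,0,0,0],[-1,15,35,-50,0,0,-1],[-1,30,70,-55,0,0,-3],[-1,44,105,-55,0,0,-5],[-1,58,140,-55,0,0,-8.3],[-1,72,175,-55,0,0,-8.3],[-1,86,210,-55,0,0,-8.3],[-1,100,245,-55,0,0,-8.3]]' | tail -3; python3 -m creep '[[-1,0,0,0,0,0,0],[-1,0,0,0,0,0,0],[-1,0,0,0,0,0,0]]' | tail -1;python3 tgt.py .6103 .0505 .33
```

```text
wrist_force: [0.6, -0.4, -0.6]
gripper_width: 0.463
gripper_force: 30.0
gripper_force: 30.0
t 5.1 tcp [0.5959 0.1708 0.3771] F [-0.43  0.81 -0.59] w 0.463 gf 30.0 yaw -7.78
tool mm [ 30.6 117.2  47.1]
```

```bash
python3 -m creep '[[-1,8,30,0,0,0,0],[-1,16,60,0,0,0,0],[-1,24,90,0,0,0,0],[-1,30.5,117,20,0,0,0],[-1,30.5,117,47,0,0,0],[-1,30.5,117,47,0,0,0],[-1,30.5,117,47,0,0,0],[-1,30.5,117,47,0,0,0]]' | tail -1;python3 tgt.py .6103 .0505 .268
python3 - <<'E'
from h import *
p,d=vision.capture("side"); a=cv2.resize(p[170:300,230:400],None,fx=4,fy=4,interpolation=3)
save(a,"held.png")
# jar lowest point estimate
E
```

```text
gripper_force: 30.0
t 5.7667 tcp [0.6111 0.0525 0.3316] F [-0.23 -0.1  -0.21] w 0.463 gf 30.0 yaw -7.59
tool mm [-0.6  2.1 63.6]
```

View pics/held.png

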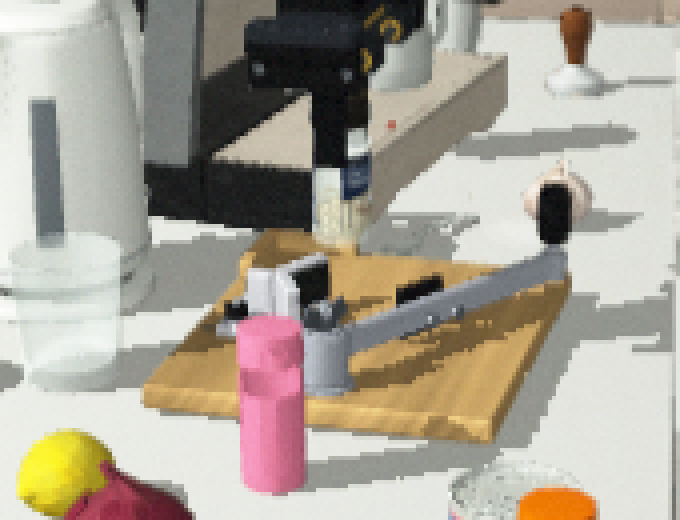

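The jar hangs upright in the gripper at about crop pixel (340,190), above the board between the V and the pad. Lowering it.

```bash
python3 -m creep '[[-1,-0.5,1.5,15,0,0,0],[-1,-0.5,1.5,30,0,0,0],[-1,-0.5,1.5,45,0,0,0],[-1,-0.5,1.5,55,0,0,0],[-1,-0.5,1.5,60,0,0,0],[-1,-0.5,1.5,60,0,0,0],[-1,-0.5,1.5,60,0,0,0],[-1,-0.5,1.5,60,0,0,0]]' | tail -1;python3 tgt.py .6103 .0505 .2647
```

```text
gripper_force: 30.0
t 6.4833 tcp [0.6102 0.0499 0.2719] F [ 0.23 -0.72 -0.69] w 0.461 gf 30.0 yaw -7.69
tool mm [-0.  -0.6  7.2]
```

```bash
python3 -m creep '[[-1,0,0,3,0,0,0],[-1,0,0,5,0,0,0],[-1,0,0,6,0,0,0],[-1,0,0,6,0,0,0],[-1,0,0,6,0,0,0]]' | tail -1;python3 tgt.py .6103 .0505 .2647; python3 -m creep '[[-1,0,0,0.7,0,0,0],[-1,0,0,0.7,0,0,0],[-1,0,0,0.7,0,0,0]]' | tail -1;python3 tgt.py .6103 .0505 .2647
```

```text
gripper_force: 30.0
t 6.9 tcp [0.6098 0.0495 0.2647] F [ 0.31  0.68 -1.02] w 0.464 gf 30.0 yaw -7.73
tool mm [ 0.4 -1.   0. ]
gripper_force: 30.0
t 7.15 tcp [0.6099 0.0496 0.2646] F [-0.31 -0.54  3.44] w 0.462 gf 30.0 yaw -7.72
tool mm [ 0.3 -1.  -0.1]
```

Contact with the board. Release slowly and lift.

```bash
python3 -m creep '[[-0.05,0,0,0,0,0,0],[0.2,0,0,0,0,0,0],[0.6,0,0,0,0,0,0],[1,0,0,0,0,0,0],[1,0,0,0,0,0,0],[1,0,0,0,0,0,0]]' | tail -2; python3 -m creep '[[1,0,0,0,0,0,0],[1,0,0,0,0,0,0],[1,0,0,-15,0,0,0],[1,0,0,-40,0,0,0],[1,0,0,-80,0,0,0],[1,0,0,-110,0,0,0],[1,0,0,-110,0,0,0],[1,0,0,-110,0,0,0]]' | tail -2; python3 tgt.py
python3 - <<'E'
from h import *
p,d=vision.capture("side"); a=p[170:300,230:400]
save(cv2.resize(a,None,fx=4,fy=4,interpolation=3),"placed.png")
P=cloud("side",d); b=w2b(P); m=(abs(b[:,0]-15)<35)&(abs(b[:,1]-15)<35)&(P[:,2]>.098)&(P[:,2]<.13); print(m.sum(),b[m].mean(0),b[m].min(0),b[m].max(0),P[m][:,2].max())
E
```

```text
gripper_width: 0.769
gripper_force: 0.0
gripper_width: 0.999
gripper_force: 0.0
t 8.3167 tcp [0.6099 0.0496 0.3766] F [-0.69  0.11 -0.16] w 0.999 gf 0.0 yaw -7.73
184 [ 9.96819455 20.76743068] [ -7.89741494 -11.94353392] [32.79656589 36.3805559 ] 0.12805935266973856
```

View pics/placed.png

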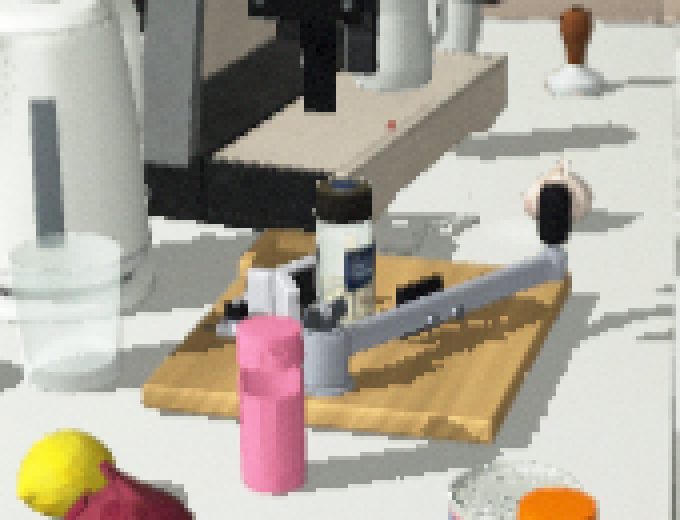

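The jar stands free and upright between the V and the pad. Now shut the gripper and go behind the knob, with tool x along board x.

```bash
python3 -m creep '[[1,-30,14,0,0,0,0],[0,-60,28,0,0,0,0],[-1,-90,42,0,0,0,0],[-1,-120,56,0,0,0,0],[-1,-150,70,0,0,0,0],[-1,-180,87,0,0,0,0],[-1,-180,87,0,0,0,0],[-1,-180,87,0,0,0,0]]' | tail -2; python3 -m creep '[[-1,0,0,0,0,0,0],[-1,0,0,0,0,0,0],[-1,0,0,20,0,0,0],[-1,0,0,50,0,0,0],[-1,0,0,80,0,0,0],[-1,0,0,110,0,0,0],[-1,0,0,110,0,0,0],[-1,0,0,110,0,0,0]]' | tail -2; python3 -c "
from h import *
print(b2w(-165,-77))
print(w2b(r.sense()['tcp_pos']))"; python3 tgt.py
```

```text
gripper_width: 0.553
gripper_force: 0.0
gripper_width: 0.019
gripper_force: 0.0
[ 0.42016138 -0.01206765  0.022     ]
[[-164.81716643  -77.11302045]]
t 9.7 tcp [ 0.4203 -0.0122  0.2629] F [0.74 0.21 0.34] w 0.019 gf 0.0 yaw -7.7
```

```bash
cat > f.py <<'E'
from h import *
F=[]
for i in range(8): vision.capture("top"); s=r.sense(); F.append(s["wrist_force"]); 
F=np.array(F); fb=np.c_[F[:,:2]@BX,F[:,:2]@BY,F[:,2]]
print("t",s["time_s"],"board xy",w2b(s["tcp_pos"]).round(1),"z",round(s["tcp_pos"][2],4),"Fboard",fb.mean(0).round(2),"sd",fb.std(0).round(2))
E
python3 -m creep '[[-1,5,0,2,0,0,0],[-1,15,0,5,0,0,0],[-1,20,0,5,0,0,0],[-1,20,0,5,0,0,0],[-1,20,0,5,0,0,0]]' | tail -2; python3 f.py;  python3 -m creep '[[-1,7,2,0,0,0,0],[-1,14,5,0,0,0,0],[-1,21,9,0,0,0,0],[-1,28,13,0,0,0,0],[-1,35,16,0,0,0,0],[-1,42,19,0,0,0,0],[-1,47,21,0,0,0,0],[-1,47,21,0,0,0,0]]' | grep force; python3 f.py
```

```text
gripper_width: 0.004
gripper_force: 0.0
t 10.5167 board xy [[-145.6  -77.4]] z 0.2591 Fboard [-0.19  0.07 -0.27] sd [0.44 0.31 0.56]
wrist_force: [-1.4, -0.2, 0.5]
gripper_force: 0.4
t 11.5833 board xy [[-98. -98.]] z 0.2595 Fboard [-0.46 -0.12 -0.35] sd [0.64 0.48 0.34]
```

```bash
cat > look.py <<'E'
import sys
from h import *
p,d=vision.capture("top"); P=cloud("top",d); b=w2b(P)
m=(abs(b[:,0]-20)<45)&(abs(b[:,1]-10)<35)&(P[:,2]>.117)&(P[:,2]<.135); print("jar top",m.sum(),b[m].mean(0).round(1),b[m].min(0).round(1),b[m].max(0).round(1))
save(rect(p,-70,80,-60,60,62,4),sys.argv[1])
E
python3 -m creep '[[-1,4,2,0,0,0,0],[-1,8,4,0,0,0,0],[-1,12,5,0,0,0,0],[-1,16,6,0,0,0,0],[-1,20,7,0,0,0,0],[-1,24,8,0,0,0,0],[-1,28,9,0,0,0,0],[-1,31,9.5,0,0,0,0]]' | grep force; python3 f.py; python3 look.py l1.png
```

```text
wrist_force: [-3.3, 0.5, 1.5]
gripper_force: 1.4
t 12.65 board xy [[ -67.2 -107.8]] z 0.2591 Fboard [-1.05 -0.11  0.08] sd [0.52 0.39 0.4 ]
jar top 272 [16.8 10.4] [-2.5 -8.4] [36.3 29.6]
```

```bash
python3 -m creep '[[-1,2,0.5,0,0,0,0],[-1,4,1,0,0,0,0],[-1,6,1.2,0,0,0,0],[-1,8,1.4,0,0,0,0]]' | grep wrist; python3 -m creep '[[-1,1,0,0,0,0,0],[-1,2,0,0,0,0,0]]' | grep wrist;python3 -m creep '[[-1,1,0,0,0,0,0],[-1,2,0,0,0,0,0]]' | grep wrist; python3 f.py; python3 look.py l2.png
```

```text
wrist_force: [-3.3, 0.1, 2.5]
wrist_force: [-3.7, -0.6, 2.1]
wrist_force: [-3.7, -0.1, 2.3]
t 13.7667 board xy [[ -55.5 -109.4]] z 0.2588 Fboard [-2.65 -0.94 -0.27] sd [0.53 0.4  0.67]
jar top 272 [21.6  9.8] [ 2.5 -9.8] [40.9 29.5]
```

View pics/l2.png

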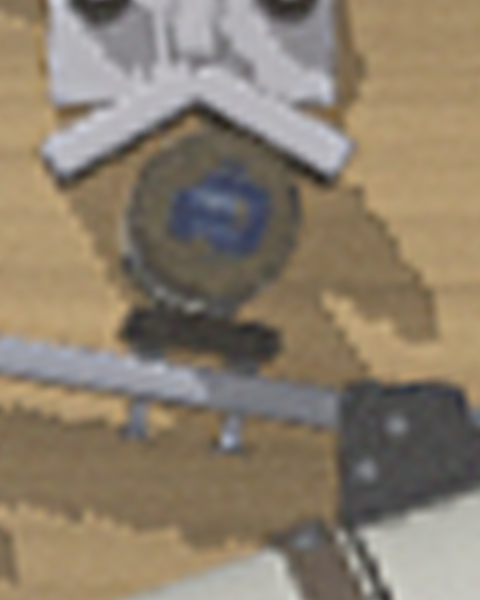

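The jar's cap is at crop (212,222), pressed lightly by the pad and still about 5 mm short of the cheeks. I'll push on in small steps, watching the force.

```bash
python3 -m creep '[[-1,1,0,0,0,0,0],[-1,2,0.2,0,0,0,0]]' | grep wrist; python3 -m creep '[[-1,1,0,0,0,0,0],[-1,2,0.2,0,0,0,0]]' | grep wrist;python3 -m creep '[[-1,0.5,0,0,0,0,0],[-1,1,0,0,0,0,0]]' | grep wrist; python3 -m creep '[[-1,0.5,0,0,0,0,0],[-1,1,0,0,0,0,0]]' | grep wrist; python3 f.py; python3 look.py l3.png
```

```text
wrist_force: [-3.6, -0.8, -0.1]
wrist_force: [-2.9, -0.3, -1.1]
wrist_force: [-3.3, 0.0, -0.5]
wrist_force: [-3.5, -0.9, -1.1]
t 14.8833 board xy [[ -49.4 -109.8]] z 0.259 Fboard [-3.24 -1.33 -0.58] sd [0.32 0.6  0.29]
jar top 271 [24.1  9.6] [ 5.  -9.5] [43.7 28.6]
```

```bash
python3 -m creep '[[-1,1,0,0,0,0,0],[-1,2,0,0,0,0,0]]' | grep wrist; python3 -m creep '[[-1,0.5,0,0,0,0,0],[-1,1,0,0,0,0,0]]' | grep wrist;python3 -m creep '[[-1,0.5,0,0,0,0,0],[-1,1,0,0,0,0,0]]' | grep wrist; python3 f.py; python3 look.py l4.png
```

```text
wrist_force: [-4.3, -3.0, 0.5]
wrist_force: [-3.8, -2.7, 0.2]
wrist_force: [-3.4, -3.6, 0.7]
t 15.8333 board xy [[ -45.4 -109.8]] z 0.259 Fboard [-3.21 -3.64  0.08] sd [0.27 0.63 0.52]
jar top 273 [26.   9.6] [ 6.3 -9.3] [45.3 28.7]
```

Lateral force (−3.6 N) has built up because the knob's arc moves −y while I push straight. I'll follow the arc with tool +y.

```bash
python3 -m creep '[[-1,0,0.5,0,0,0,0],[-1,0,1,0,0,0,0]]' | grep wrist; python3 f.py; python3 -m creep '[[-1,0.5,0,0,0,0,0],[-1,1,0.1,0,0,0,0]]' | grep wrist;python3 -m creep '[[-1,0.5,0,0,0,0,0],[-1,1,0.1,0,0,0,0]]' | grep wrist; python3 f.py; python3 look.py l5.png
```

```text
wrist_force: [-2.8, 1.1, 0.0]
t 16.45 board xy [[ -45.2 -110.4]] z 0.2591 Fboard [-2.36  0.82 -1.09] sd [0.52 1.05 0.55]
wrist_force: [-1.9, 3.3, -1.3]
wrist_force: [-1.9, 3.4, -0.4]
t 17.1833 board xy [[ -43.2 -110.9]] z 0.2591 Fboard [-2.22  2.55 -0.69] sd [0.57 0.47 0.49]
jar top 270 [27.   9.7] [ 7.6 -9.3] [47. 29.]
```

```bash
python3 -m creep '[[-1,0.5,-0.3,0,0,0,0],[-1,1,-0.4,0,0,0,0]]' | grep wrist; python3 f.py; python3 -m creep '[[-1,0.5,0,0,0,0,0],[-1,1,0,0,0,0,0]]' | grep wrist;python3 -m creep '[[-1,0.5,0,0,0,0,0],[-1,1,0,0,0,0,0]]' | grep wrist; python3 f.py; python3 look.py l6.png
```

```text
wrist_force: [-2.5, 1.0, 0.9]
t 17.8 board xy [[ -42.5 -110.8]] z 0.259 Fboard [-3.3   0.37  1.29] sd [0.64 0.55 0.59]
wrist_force: [-3.4, -0.4, 1.3]
wrist_force: [-2.7, 0.3, 0.7]
t 18.5333 board xy [[ -40.4 -110.6]] z 0.2589 Fboard [-2.83 -1.51  0.53] sd [0.66 0.4  0.42]
jar top 270 [28.2  9.8] [  9.2 -10.6] [47.8 29. ]
```

```bash
python3 -m creep '[[-1,0.5,0.2,0,0,0,0],[-1,1,0.3,0,0,0,0]]' | grep wrist; python3 -m creep '[[-1,0.5,0,0,0,0,0],[-1,1,0.1,0,0,0,0]]' | grep wrist;python3 -m creep '[[-1,0.5,0,0,0,0,0],[-1,1,0.1,0,0,0,0]]' | grep wrist; python3 f.py; python3 look.py l7.png
```

```text
wrist_force: [-2.0, 0.0, -0.4]
wrist_force: [-2.9, -0.3, -0.6]
wrist_force: [-3.0, -1.3, 0.4]
t 19.4833 board xy [[ -37.4 -111. ]] z 0.259 Fboard [-2.86 -1.1  -0.39] sd [0.48 0.25 0.61]
jar top 274 [29.7  9.8] [ 10.3 -10.8] [49.4 29.3]
```

View pics/l7.png

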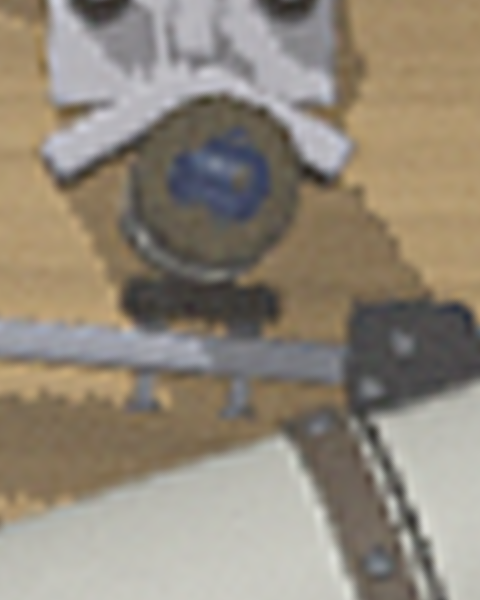

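The jar (cap at crop (215,187)) is almost in the V; the apparent overlap is mostly cap parallax, and the force is still plain sliding force. Continuing.

```bash
python3 -m creep '[[-1,0.5,0.1,0,0,0,0],[-1,1,0.2,0,0,0,0]]' | grep wrist; python3 -m creep '[[-1,0.5,0,0,0,0,0],[-1,1,0.1,0,0,0,0]]' | grep wrist;python3 -m creep '[[-1,0.5,0,0,0,0,0],[-1,1,0.1,0,0,0,0]]' | grep wrist; python3 f.py; python3 look.py l8.png
```

```text
wrist_force: [-2.9, 0.0, -0.2]
wrist_force: [-3.3, 0.6, 0.3]
wrist_force: [-4.8, -0.7, 0.1]
t 20.4333 board xy [[ -34.5 -111.5]] z 0.2589 Fboard [-4.54 -0.07  0.06] sd [0.41 0.45 0.6 ]
jar top 272 [29.8  9.9] [ 10.3 -10.7] [49.7 29.3]
```

The jar is seated: it stopped at x = 29.8 while the force rose to 4.5 N, which is about 4 N on the jar. About 1 mm more gives roughly 5.5 N.

```bash
python3 -m creep '[[-1,0.5,0,0,0,0,0],[-1,1,0,0,0,0,0],[-1,1,0,0,0,0,0]]' | grep wrist; python3 f.py; python3 look.py l9.png
```

```text
wrist_force: [-5.3, -0.0, -0.2]
t 21.1333 board xy [[ -33.5 -111.6]] z 0.2589 Fboard [-5.18 -0.5   0.28] sd [0.43 0.59 0.48]
jar top 273 [29.8  9.9] [ 10.3 -10.7] [49.5 29.2]
```

That gives 5.2 N at the knob, about 5.5 N on the jar. Back off and lift clear.

```bash
python3 -m creep '[[-1,-2,0,0,0,0,0],[-1,-8,0,0,0,0,0],[-1,-20,0,0,0,0,0],[-1,-35,0,0,0,0,0],[-1,-35,0,-20,0,0,0],[-1,-35,0,-60,0,0,0],[-1,-35,0,-100,0,0,0],[-1,-35,0,-130,0,0,0]]' | grep wrist; python3 f.py; python3 look.py l10.png
python3 - <<'E'
from h import *
p,d=vision.capture("top"); P=cloud("top",d); b=w2b(P); m=(P[:,2]>.1)&(P[:,2]<.117)&(b[:,1]<-85)&(b[:,1]>-135)&(abs(b[:,0])<40); print("knob",m.sum(),b[m].mean(0))
a=rect(p,-70,80,-140,80,62,2.5); s,_=vision.capture("side"); c=cv2.resize(s[195:275,260:390],None,fx=3.5,fy=3.5,interpolation=3)
o=np.zeros((a.shape[0]+c.shape[0],max(a.shape[1],c.shape[1]),3),np.uint8); o[:a.shape[0],:a.shape[1]]=a; o[a.shape[0]:,:c.shape[1]]=c; save(o[:600],"final.png"); print(o.shape)
E
```

```text
wrist_force: [1.0, -0.4, 0.3]
t 22.25 board xy [[ -68.5 -111.4]] z 0.3877 Fboard [ 0.26 -0.37  0.09] sd [0.64 0.35 1.73]
jar top 272 [29.8  9.8] [ 10.2 -10.5] [49.4 29.3]
knob 80 [ -13.78628024 -110.25102881]
(655, 550, 3)
```

View pics/final.png

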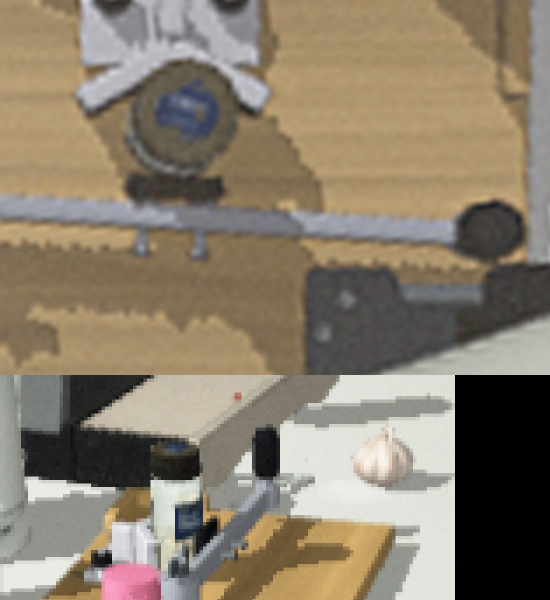

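The jar is upright and home in the V (cap at (182,115)). The pad is pressed on it, the arm holds by itself and the robot is clear. Handing in.

```bash
python3 -c "
from station import r
print(r.finish_job())"
```

```text
the job is handed in; nothing more can be done
None
```

The spice jar stands upright and home in the V, and the sprung pad holds it by itself with an estimated 5.5 N (from the knob force, not measured directly); I moved nothing else, and handed the job in after about 23 s of robot time.

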